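# Clear a stack of desk controls into their trays

## Robot

A 7-joint arm with a two-finger parallel gripper is mounted at the origin on the work surface. World frame = base frame: x ahead of the robot, y to its left, z up, the work surface at z = 0. Lengths are in m, angles in rad, forces in N, time in s.
With the tool pointing down it reaches from about 0.425 to 0.95 m from the base axis. Payload 4.7 kg.
Tool frame: the origin (TCP) lies midway between the tips of the shut fingers; the grasp point (between the pads) lies 19 mm behind it; z points along the fingers, y is the line along which they close (so a half turn about z gives the same grasp; the last joint's range is limited). The gripper opens to 87 mm and grips with 3 to 60 N. Pads are 19 mm wide; open, the fingers measure 117 mm over their backs; the gripper's body (75 mm by 190 mm) begins 51 mm behind the grasp point.
Start: joints at [-1.195, 0.469, -0.049, 1.532, 0.024, 1.141, -0.082], TCP at [0.266, 0.62, 0.223] pointing down, gripper open.
Joint ranges: [-2.59, 2.59], [-0.33, 1.99], [-1.39, 1.29], [0.1, 2.45], [-1.04, 4.18], [0.21, 1.99], [-2.66, 2.66]. Speed limits (rad/s): [2.57, 2.57, 3.14, 3.14, 3.14, 3.14, 3.14].

## Interface

Orientations are given as a rotation vector (axis times angle).
In Python, from cell import robot gives the robot as it stands. The module is installed in compiled form; this text tells all that it offers.
- The arm moves only by the tool jog_arm, never from a script. Its argument "increments" is a list of rows, each an object with "fingers": the closure, from -1 (fully open) to 1 (shut); "offset": the shift along the world's x, y, z as a fraction of full scale, a list of three; "rotation": the turn, a rotation vector about the world's x, y, z as a fraction of full scale, a list of three. In form: [{"fingers": fingers, "offset": [tx, ty, tz], "rotation": [wx, wy, wz]}, ...]. A call has 1 to 5 rows; each row is the pose to reach, as a shift and turn from the pose commanded when the call began; what a row does not reach only later rows make up. Full scale, the value 1, is 25 cm for a shift and 90 degrees for a turn. A row lasts 1/10 s, in which the tool goes at most 50 mm and 8.59 degrees, less where a joint would pass 70% of its speed; a pose out of reach is approached as far as the arm can. A call with a number of a shift or a turn outside -1 to 1 is refused whole. A call with a gripper value outside its range is refused whole. The fingers move at their own pace and stop on an object; "force" is the grip in N (left out, the last holds). Time passes only in rows, so rows that repeat a pose let the fingers close. It gives the time, the measured TCP pose, the force, the opening and the grip force at its end, in the units of the state.
- robot.get_obs(): the state, without advancing time (a new reading comes with each control period).
- robot.read_camera(name): name is "side" or "top"; returns the picture (420x560x3 uint8, red, green, blue); there is no depth.
- robot.camera_info(name): a dict with "fx", "fy", "cx", "cy" (pixels), "distortion" ([k1, k2, p1, p2, k3] as OpenCV has them; the pictures are not rectified), "R" (3x3) and "t" (3): a world point X has camera coordinates R X + t. Camera axes: x right, y down, z forward; pixel columns grow to the right and rows downward; lengths in m; the calibration is good to about 2 mm. A picture is of the moment at which its call begins. camera_info takes no time and is no camera call.
- robot.job_done(): hands the job in; it is judged then, once.
The state is a dict: "time": time; "q": joint angles; "dq": joint speeds; "tau": joint torques, N m; "position": TCP position; "tool_rot": TCP orientation; "contact_force": force on the tool from outside, world axes, zero at the start; "ft_torque": the same for the moment, N m; "grip_width": finger opening in m; "grip_force": force on a finger pad.
Only numpy, scipy, OpenCV 4.12 (cv2) and the standard library are available. Lean on these libraries where they do the work, as an engineer would, in place of code of your own. Each camera call takes 0.05 s, during which the arm holds its last target. There are 200 camera calls.

## Task

Take the stack of desk gadgets apart from the top down and set each one flat inside the tray that matches its outline: the small round switch, then the large round switch, then the hub, then the remote control, the two oblong ones lengthwise in their trays. Set each down gently without dropping or tipping it, keep what is already placed in its tray, and leave the eraser and the USB stick where they are.

Things in the scene. Friction and masses are not known exactly. Their poses are not given: they have to be found in the camera images.
- small_switch_mid (a point): Top of the stack: the small round switch, a plain upright black plastic disc, 30 mm in diameter and 24 mm high, flat on both faces, with a grey cap let into its top, about 35 g. This point is its centre, 12 mm above its underside; z up.
- big_switch_mid (a point): Second from the top: the large round switch, an upright white plastic disc, 48 mm in diameter and 24 mm high, flat on both faces, with a grey cap let into its top, about 70 g. This point is its centre, 12 mm above its underside; z up.
- hub_mid (a point): Third from the top: the hub, a flat aluminium box with small ports, 92 mm long (its x), 52 mm wide (its y), 24 mm high, about 130 g. This point is its centre, 12 mm above its underside; z up.
- remote_mid (a point): Bottom of the stack, lying on the desk: the remote control, a flat black box with rows of grey buttons, 160 mm long (its x), 56 mm wide (its y), 24 mm high, about 140 g. This point is its centre, 12 mm above its underside; z up.
- small_tray_floor (a point): The small round tray, pale wood, fixed to the desk: round inside, 50 mm in diameter, for the small round switch. This point is the centre of its inner floor's top face, 3 mm above the desk; the rim is 3 mm thick and stands 4 mm above the floor (7 mm above the desk). z up.
- big_tray_floor (a point): The larger round tray, pale wood, fixed to the desk: round inside, 68 mm in diameter, for the large round switch. This point is the centre of its inner floor's top face, 3 mm above the desk; rim 3 mm thick, 4 mm above the floor. z up.
- hub_tray_floor (a point): The shorter oblong tray, pale wood, fixed to the desk: inside 112 mm long (its x) by 72 mm wide (its y), for the hub, lengthwise. This point is the centre of its inner floor's top face, 3 mm above the desk; rim 3 mm thick, 4 mm above the floor. z up.
- remote_tray_floor (a point): The longest oblong tray, pale wood, fixed to the desk: inside 180 mm long (its x) by 76 mm wide (its y), for the remote control, lengthwise. This point is the centre of its inner floor's top face, 3 mm above the desk; rim 3 mm thick, 4 mm above the floor. z up.
- usb_stick_mid (a point): A black USB stick with a steel plug, 53 x 17 x 8 mm, lying loose on the desk among the trays; to be left alone. This point is the centre of its black case (40 mm long), 4 mm above the desk; x is its length.
- eraser_mid (a point): A white eraser in a card sleeve, 44 x 18 x 12 mm, lying loose on the desk among the trays; to be left alone. (A small steel pencil sharpener, 13 mm high, lies there too.) This point is its centre, 6 mm above the desk; x is its length.
Mind the look-alikes: they are no part of the job. What is shaped like the part that bears big_switch_mid but green or yellow is not meant.

How it is judged:
By the outcome, as a careful person would: the job done as asked, in the order asked, and still so for the second after the job is handed in, with the robot touching nothing.
It also fails if it takes over 128 s, if anything falls off the work surface, if the arm or the gripper's body presses on something with over 40 N, if the wrist force passes 120 N, or if a joint passes its speed limit or range.

## Working session

There is one attempt and no reset: what is moved stays moved. The work goes in short steps, Python scripts to look and compute and a tool call to move; the robot and the scene stay as the last step left them, time stands still between calls to the robot, and variables do not carry over. Pictures are saved under pics/ and viewed, at most 14 in all, crops included, and the job is handed in when it is done.

Besides the shell and the picture viewer there is one more tool, called in YAML: its name, and indented under it one key for each argument. jog_arm: Moves the arm, as the interface text tells. Its arguments: {"type":"object","properties":{"increments":{"type":"array","items":{"type":"object","properties":{"fingers":{"type":"number"},"offset":{"type":"array","items":{"type":"number","minimum":-1,"maximum":1}},"rotation":{"type":"array","items":{"type":"number","minimum":-1,"maximum":1}}}}},"force":{"type":"number"}},"required":["increments"]}

```bash
mkdir -p pics; python3 - <<'E'
from cell import robot
import cv2
for n in("top","side"):
    im=robot.read_camera(n); cv2.imwrite(f"pics/{n}0.png",im[:,:,::-1]); i=robot.camera_info(n); print(n,{k:(v if not hasattr(v,'tolist') else v.tolist()) for k,v in i.items()})
o=robot.get_obs(); print(o)
E
```

```text
top {'fx': 428.0830893348668, 'fy': 428.0830893348668, 'cx': 288.8834715047326, 'cy': 209.1529409022205, 'distortion': [-0.019940217942755002, 0.0, 0.0, 0.0, 0.0], 'R': [[0.023068966120415344, -0.9996037405013908, -0.016130244194149428], [-0.9960748291597084, -0.021602378425110938, -0.08583863909007348], [0.08545617307481489, 0.018047138886983245, -0.9961784695833379]], 't': [0.041558265613766486, 0.47148377954686804, 1.0712943752541793]}
side {'fx': 440.9103063561793, 'fy': 440.9103063561793, 'cx': 279.94960353768477, 'cy': 207.7671971827757, 'distortion': [-0.05919430055691568, 0.0, 0.0, 0.0, 0.0], 'R': [[-0.8592332973431684, -0.5115480542252318, 0.006060441829288227], [-0.36396603217657425, 0.6029330826287198, -0.709929873504046], [0.35950920455313484, -0.6122011810591428, -0.7042462962283602]], 't': [0.4024357615590401, 0.17659531863356723, 1.2440843190714916]}
{'time': 0.1, 'q': array([-1.1949147 ,  0.4693544 , -0.0486252 ,  1.53357396,  0.02412288,
        1.14101032, -0.08234964]), 'dq': array([-5.59418292e-05,  2.63736273e-04,  2.62318689e-03, -3.29540763e-03,
       -7.21399666e-04, -1.26461665e-03,  1.77230424e-03]), 'tau': array([ 1.10979519e-03, -5.09168851e+01, -8.10451526e-02, -2.36829776e+01,
       -6.14781515e-02,  3.45277588e-02,  5.09957772e-05]), 'position': array([0.26559022, 0.61996228, 0.22160901]), 'tool_rot': array([-6.31415398e-01, -3.07719287e+00,  2.72670779e-03]), 'contact_force': array([-0.32590801,  0.28621961, -0.15133588]), 'ft_torque': array([-0.02147456, -0.01095098,  0.00865241]), 'grip_force': 0.0, 'grip_width': 0.08689409236526403}
```

View pics/top0.png

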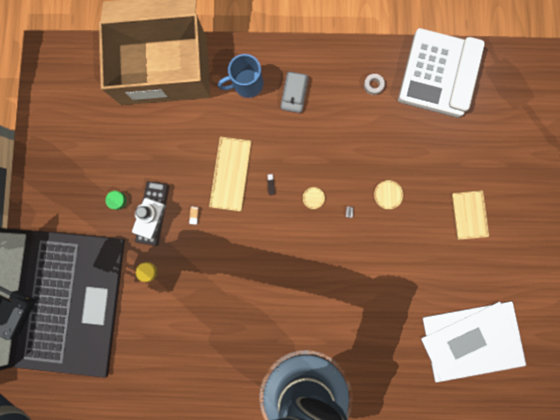

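View pics/side0.png

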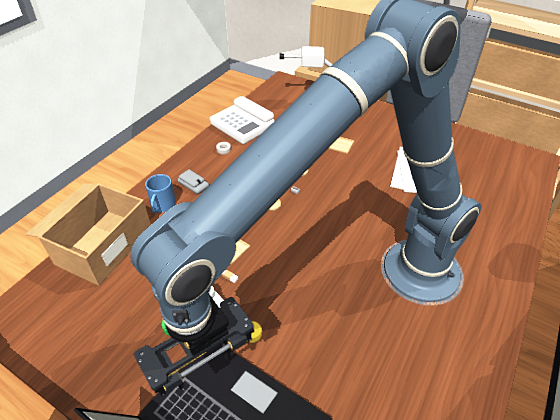

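Top view: the stack is at about (150,213), with green and yellow decoys at (115,200) and (146,272). The trays are at (231,174) remote, (314,198) small, (388,195) big and (471,215) hub. The eraser is at (194,214) and the USB stick at (271,184). In the side view the arm hides the stack. I'll zoom in on the stack and measure the trays.

```bash
cat > h.py <<'E'
from cell import robot
import cv2, numpy as np
def cam(n):
    i=robot.camera_info(n); K=np.array([[i['fx'],0,i['cx']],[0,i['fy'],i['cy']],[0,0,1]])
    return K,np.array(i['distortion'],float),np.array(i['R']),np.array(i['t'])
def ray(n,uv,z):
    K,d,R,t=cam(n); p=cv2.undistortPoints(np.array(uv,float).reshape(-1,1,2),K,d)[:,0]
    D=np.c_[p,np.ones(len(p))]@R; C=-R.T@t
    return C+D*((z-C[2])/D[:,2])[:,None]
def proj(n,X):
    K,d,R,t=cam(n); return cv2.projectPoints(np.array(X,float).reshape(-1,1,3),cv2.Rodrigues(R)[0],t,K,d)[0][:,0]
def blobs(m,lo=20):
    cs,_=cv2.findContours(m.astype(np.uint8),cv2.RETR_EXTERNAL,cv2.CHAIN_APPROX_NONE)
    return [c[:,0] for c in cs if cv2.contourArea(c)>lo]
def rect(n,c,z):
    w=ray(n,c,z)[:,:2]; r=cv2.minAreaRect((w*1000).astype(np.float32)); b=cv2.boxPoints(r)/1000
    e=[b[1]-b[0],b[2]-b[1]]; L=max(e,key=np.linalg.norm)
    return np.array(r[0])/1000,sorted(r[1]),np.degrees(np.arctan2(L[1],L[0]))%180
E
python3 - <<'E'
from h import *
bgr=cv2.imread('pics/top0.png'); hsv=cv2.cvtColor(bgr,cv2.COLOR_BGR2HSV)
m=(hsv[...,2]>170)&(hsv[...,1]>40)&(hsv[...,1]<170)&(hsv[...,0]<35); m[:130]=0;m[250:]=0
for c in blobs(m):
    print(c.mean(0).round(1),cv2.contourArea(c),rect('top',c,.007))
cv2.imwrite('pics/c0.png',cv2.resize(bgr[165:285,95:215],None,fx=5,fy=5,interpolation=cv2.INTER_CUBIC))
print(proj('top',[[.266,.62,.223]]))
E
```

```text
[192.9 212.6] 72.0 (array([0.45767816, 0.30073581]), [20.848543167114258, 33.72075653076172], np.float32(2.3771195))
[470.2 214.8] 1415.5 (array([ 0.46731171, -0.41401691]), [81.10281372070312, 122.3178482055664], np.float32(6.691811))
[313.1 197.6] 364.0 (array([ 0.50328067, -0.01062408]), [54.30795669555664, 54.66923522949219], np.float32(1.1583729))
[388.2 194.2] 637.5 (array([ 0.5153335 , -0.20283452]), [72.287109375, 75.5150146484375], np.float32(0.32757083))
[229.8 173.3] 2241.5 (array([0.5623092 , 0.20876581]), [85.59725952148438, 190.1395721435547], np.float32(173.76282))
[[ 12.40391815 292.71894847]]
```

View pics/c0.png

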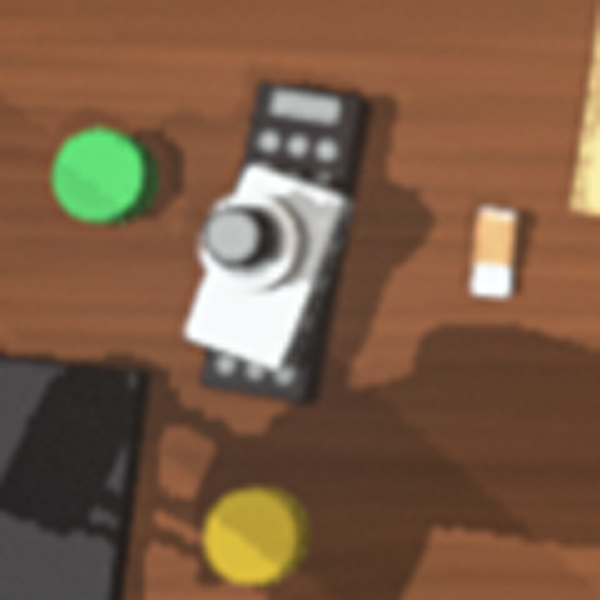

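Crop (5×): small switch top is at about (233,236) and the white big-switch disc at about (255,243). Hub top corners are about (257,163), (352,203), (280,366) and (185,333). Remote ends are at about (262,82)–(370,97) and (203,383)–(310,402). I'll compute the world points.

```bash
python3 - <<'E'
from h import *
f=lambda p:(np.array(p,float)+.5)/5-.5+[95,165]
print('small',ray('top',f([[233,236]]),.096))
def q(p,z):
    w=ray('top',f(p),z)[:,:2]; a=((w[0]+w[1])-(w[2]+w[3])); 
    print(w.mean(0),np.degrees(np.arctan2(a[1],a[0])),[np.linalg.norm(w[i]-w[i-1]).round(4) for i in range(4)])
q([[257,163],[352,203],[280,366],[185,333]],.048)
q([[262,82],[370,97],[310,402],[203,383]],.024)
# side views pixels for free view
for n in ('top','side'): print(n,proj(n,[[.45,.4,.096],[.45,.4,0]]))
E
```

```text
small [[0.44995625 0.40376277 0.096     ]]
[0.43876805 0.40263871] -20.86139629187431 [np.float64(0.0918), np.float64(0.0527), np.float64(0.0884), np.float64(0.0511)]
[0.45362081 0.40251168] -8.332223016333797 [np.float64(0.1569), np.float64(0.0569), np.float64(0.1587), np.float64(0.0561)]
top [[142.75652957 211.81606541]
 [155.80681384 214.74111352]]
side [[204.29699026 282.44487169]
 [208.54928945 303.79915642]]
```

jog_arm:
  increments:
    - {"fingers": -0.6,"offset": [0.12,-0.14,-0.03],"rotation": [0,0,0]}
    - {"fingers": -0.6,"offset": [0.24,-0.29,-0.06],"rotation": [0,0,0]}
    - {"fingers": -0.6,"offset": [0.368,-0.432,-0.1],"rotation": [0,0,0]}
    - {"fingers": -0.6,"offset": [0.5,-0.58,-0.1],"rotation": [0,0,0]}
    - {"fingers": -0.6,"offset": [0.6,-0.72,-0.1],"rotation": [0,0,0]}
  force: 15

```text
time: 0.6
position: [0.4176, 0.4378, 0.1968]
tool_rot: [0.634, 3.077, -0.002]
contact_force: [0.5, 0.5, 0.4]
grip_width: 0.0703
grip_force: 0.0
```

jog_arm:
  increments:
    - {"fingers": -0.6,"offset": [0.1,-0.1,0],"rotation": [0,0,0]}
    - {"fingers": -0.6,"offset": [0.136,-0.144,-0.1],"rotation": [0,0,0]}
    - {"fingers": -0.6,"offset": [0.136,-0.144,-0.14],"rotation": [0,0,0]}
    - {"fingers": -0.6,"offset": [0.136,-0.144,-0.14],"rotation": [0,0,0]}

```text
time: 1.0
position: [0.448, 0.4041, 0.1605]
tool_rot: [-0.63, -3.074, 0.005]
contact_force: [-1.6, 0.3, -0.0]
grip_width: 0.0699
grip_force: 0.0
```

```bash
python3 - <<'E'
from h import *
o=robot.get_obs(); print(o['position'],o['tool_rot'],o['grip_width'])
im=robot.read_camera('side')[:,:,::-1]; cv2.imwrite('pics/s1.png',cv2.resize(im[180:360,100:340],None,fx=3,fy=3))
print(proj('side',[o['position']]))
E
```

```text
[0.44797848 0.40410496 0.16046246] [-0.63009415 -3.07431064  0.00525256] 0.06985397166951922
[[200.7525318  268.05103473]]
```

View pics/s1.png

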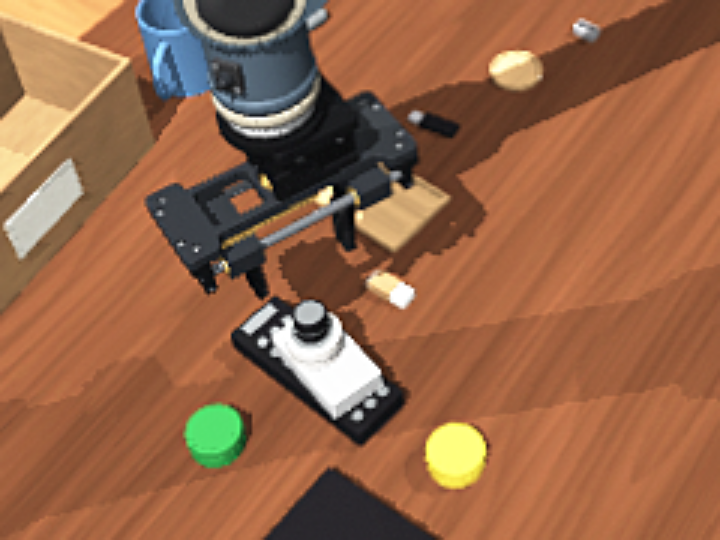

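The side crop shows the stack unobstructed below the gripper. The small switch's top is at about (311,312), the hub top at about (330,355) and the remote along (240,335)–(390,410). I'll cross-check the positions between views.

```bash
python3 - <<'E'
from h import *
f=lambda p:(np.array(p,float)+.5)/3-.5+[100,180]
print('small',ray('side',f([[311,311]]),.096))
print('expected small in crop', (proj('side',[[.45,.4038,.096]])-[100,180]+.5)*3)
# hub and remote corners (top est.) projected into side crop
def corners(c,a,L,W,z):
    a=np.radians(a);u=np.array([np.cos(a),np.sin(a)]);v=np.array([-u[1],u[0]])
    return [[*(np.array(c)+s*u*L/2+t*v*W/2),z] for s,t in((1,1),(1,-1),(-1,-1),(-1,1))]
im=cv2.imread('pics/s1.png')
for c,a,L,W,z in(((.4388,.4026),-20.9,.092,.052,.048),((.4536,.4025),-8.3,.16,.056,.024)):
    p=(proj('side',corners(c,a,L,W,z))-[100,180]+.5)*3
    cv2.polylines(im,[p.astype(int)],True,(0,0,255),1)
cv2.imwrite('pics/s1b.png',cv2.resize(im[280:460,200:430],None,fx=3,fy=3))
E
```

```text
small [[0.45040241 0.40338669 0.096     ]]
expected small in crop [[311.58021895 312.05891237]]
```

View pics/s1b.png

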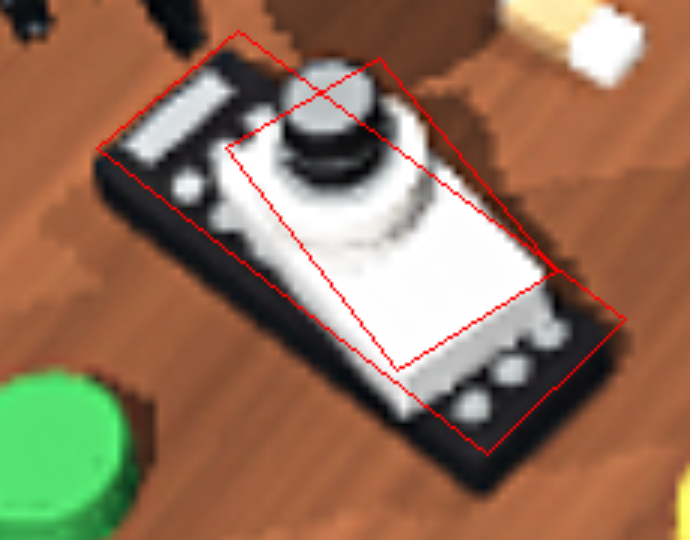

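jog_arm:
  increments:
    - {"fingers": -0.6,"offset": [0.006,0,-0.12],"rotation": [0,0,0]}
    - {"fingers": -0.6,"offset": [0.006,0,-0.22],"rotation": [0,0,0]}
    - {"fingers": -0.6,"offset": [0.006,0,-0.28],"rotation": [0,0,0]}
    - {"fingers": -0.6,"offset": [0.006,0,-0.32],"rotation": [0,0,0]}
    - {"fingers": -0.6,"offset": [0.006,0,-0.33],"rotation": [0,0,0]}

```text
time: 1.55
position: [0.4506, 0.4052, 0.0795]
tool_rot: [-0.629, -3.077, 0.001]
contact_force: [0.1, -0.2, 0.2]
grip_width: 0.0694
grip_force: 0.0
```

jog_arm:
  increments:
    - {"fingers": -0.6,"offset": [0,0,0],"rotation": [0,0,0]}
    - {"fingers": -0.6,"offset": [0,0,0],"rotation": [0,0,0]}

```text
time: 1.75
position: [0.4518, 0.4052, 0.0811]
tool_rot: [0.631, 3.076, 0.003]
contact_force: [-0.1, 0.4, -1.3]
grip_width: 0.0698
grip_force: 0.0
```

jog_arm:
  increments:
    - {"fingers": -0.3,"offset": [-0.006,0,-0.01],"rotation": [0,0,0]}
    - {"fingers": 0,"offset": [-0.006,0,-0.01],"rotation": [0,0,0]}
    - {"fingers": 0.2,"offset": [-0.006,0,-0.01],"rotation": [0,0,0]}
    - {"fingers": 0.3,"offset": [-0.006,0,-0.01],"rotation": [0,0,0]}
    - {"fingers": 0.4,"offset": [-0.006,0,-0.01],"rotation": [0,0,0]}

```text
time: 2.25
position: [0.4499, 0.4045, 0.0777]
tool_rot: [0.631, 3.077, 0.0]
contact_force: [0.2, 0.5, 0.0]
grip_width: 0.0374
grip_force: 0.0
```

jog_arm:
  increments:
    - {"fingers": 0.5,"offset": [0,0,0],"rotation": [0,0,0]}
    - {"fingers": 0.6,"offset": [0,0,0],"rotation": [0,0,0]}
    - {"fingers": 0.6,"offset": [0,0,0],"rotation": [0,0,0]}
    - {"fingers": 0.6,"offset": [0,0,0],"rotation": [0,0,0]}

```text
time: 2.65
position: [0.4498, 0.4045, 0.0776]
tool_rot: [0.631, 3.077, 0.0]
contact_force: [0.4, -0.5, 0.2]
grip_width: 0.0295
grip_force: 15.0
```

jog_arm:
  increments:
    - {"fingers": 0.6,"offset": [0,0,0.04],"rotation": [0,0,0]}
    - {"fingers": 0.6,"offset": [0,0,0.12],"rotation": [0,0,0]}
    - {"fingers": 0.6,"offset": [0,0,0.2],"rotation": [0,0,0]}
    - {"fingers": 0.6,"offset": [0,0,0.26],"rotation": [0,0,0]}
    - {"fingers": 0.6,"offset": [0,0,0.28],"rotation": [0,0,0]}

```text
time: 3.15
position: [0.4506, 0.4052, 0.1499]
tool_rot: [0.631, 3.076, 0.005]
contact_force: [0.2, 0.8, 0.1]
grip_width: 0.0294
grip_force: 15.0
```

jog_arm:
  increments:
    - {"fingers": 0.6,"offset": [0.01,-0.08,0],"rotation": [0,0,0]}
    - {"fingers": 0.6,"offset": [0.03,-0.22,0],"rotation": [0,0,0]}
    - {"fingers": 0.6,"offset": [0.05,-0.38,0],"rotation": [0,0,0]}
    - {"fingers": 0.6,"offset": [0.07,-0.54,0],"rotation": [0,0,0]}
    - {"fingers": 0.6,"offset": [0.09,-0.7,0],"rotation": [0,0,0]}

```text
time: 3.65
position: [0.4715, 0.2259, 0.1465]
tool_rot: [-0.633, -3.076, 0.003]
contact_force: [0.1, 0.1, -0.3]
grip_width: 0.0294
grip_force: 15.0
```

jog_arm:
  increments:
    - {"fingers": 0.6,"offset": [0.02,-0.16,0],"rotation": [0,0,0]}
    - {"fingers": 0.6,"offset": [0.04,-0.32,0],"rotation": [0,0,0]}
    - {"fingers": 0.6,"offset": [0.06,-0.48,0],"rotation": [0,0,0]}
    - {"fingers": 0.6,"offset": [0.08,-0.63,0],"rotation": [0,0,0]}
    - {"fingers": 0.6,"offset": [0.1,-0.77,0],"rotation": [0,0,0]}

```text
time: 4.15
position: [0.4957, 0.0335, 0.1467]
tool_rot: [-0.634, -3.075, 0.002]
contact_force: [0.9, 0.9, 0.6]
grip_width: 0.0294
grip_force: 15.0
```

jog_arm:
  increments:
    - {"fingers": 0.6,"offset": [0.01,-0.1,0],"rotation": [0,0,0]}
    - {"fingers": 0.6,"offset": [0.023,-0.16,-0.06],"rotation": [0,0,0]}
    - {"fingers": 0.6,"offset": [0.023,-0.19,-0.16],"rotation": [0,0,0]}
    - {"fingers": 0.6,"offset": [0.023,-0.19,-0.26],"rotation": [0,0,0]}
    - {"fingers": 0.6,"offset": [0.023,-0.19,-0.36],"rotation": [0,0,0]}

```text
time: 4.65
position: [0.5013, -0.0124, 0.0561]
tool_rot: [-0.635, -3.075, 0.002]
contact_force: [-0.3, -0.1, -0.1]
grip_width: 0.0294
grip_force: 15.0
```

jog_arm:
  increments:
    - {"fingers": 0.6,"offset": [0,0,0],"rotation": [0,0,0]}
    - {"fingers": 0.6,"offset": [0,0,0],"rotation": [0,0,0]}

```text
time: 4.85
position: [0.502, -0.0114, 0.0573]
tool_rot: [-0.633, -3.075, 0.001]
contact_force: [0.6, 0.3, -0.0]
grip_width: 0.0297
grip_force: 15.0
```

```bash
python3 - <<'E'
from h import *
o=robot.get_obs(); print(o['position'],o['grip_width'],o['grip_force'])
im=robot.read_camera('side')[:,:,::-1]; cv2.imwrite('pics/s2f.png',im)
b=robot.read_camera('top')[:,:,::-1]; cv2.imwrite('pics/t2f.png',b)
A=cv2.resize(im[120:320,130:400],(540,400)); B=cv2.resize(b[160:270,90:230],(509,400)) 
cv2.imwrite('pics/a2.png',cv2.resize(im[110:330,130:410],None,fx=2.6,fy=2.6,interpolation=2))
cv2.imwrite('pics/b2.png',cv2.resize(b[170:260,110:210],None,fx=6,fy=6,interpolation=2))
E
```

```text
[ 0.50197999 -0.01143947  0.05725627] 0.029690201125096984 14.99998927116394
```

View pics/a2.png

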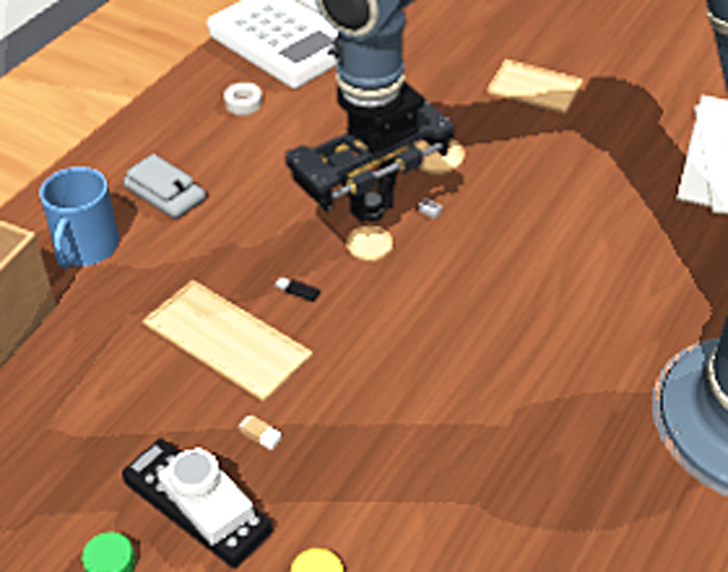

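View pics/b2.png

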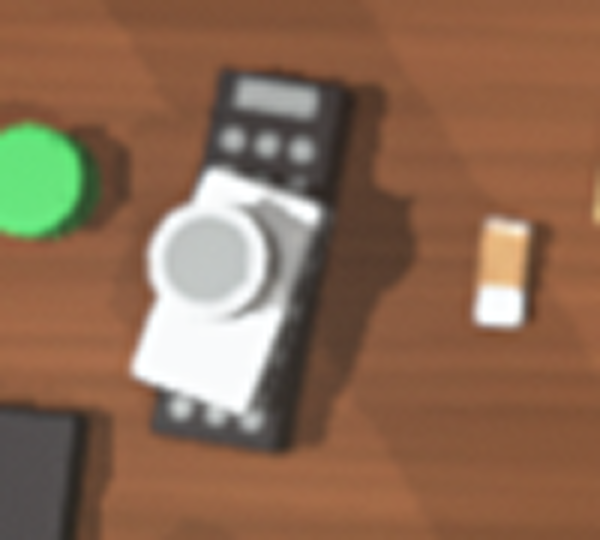

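The side crop shows the small switch held just above the small tray, whose centre is at (370,243). The stack is undisturbed, with the big cap at (195,472). The top crop shows the big switch cap centred at (207,261). I'll cross-check the trays and big switch.

```bash
python3 - <<'E'
from h import *
s=lambda p:(np.array(p,float)+.5)/2.6-.5+[130,110]
t=lambda p:(np.array(p,float)+.5)/6-.5+[110,170]
print('big top',ray('top',t([[207,261]]),.072),'side',ray('side',s([[195,471]]),.072))
print('small tray side',ray('side',s([[370,243]]),.005))
w=ray('side',s([[192,281],[311,352],[263,398],[144,324]]),.007);print('remote tray',w.mean(0),np.degrees(np.arctan2(*( w[0]+w[3]-w[1]-w[2])[1::-1])))
w=ray('side',s([[505,60],[584,78],[569,110],[487,94]]),.007);print('hub tray',w.mean(0))
b=cv2.imread('pics/t2f.png');hs=cv2.cvtColor(b,cv2.COLOR_BGR2HSV)
m=(hs[...,1]<60)&(hs[...,2]>100);
def q(p,z):
    w=ray('top',t(p),z)[:,:2]; a=((w[0]+w[1])-(w[2]+w[3])); 
    print(w.mean(0),np.degrees(np.arctan2(a[1],a[0])),[np.linalg.norm(w[i]-w[i-1]).round(4) for i in range(4)])
q([[207,165],[325,217],[238,415],[132,374]],.048)
# remote from left top edge and ends
q([[222,70],[352,87],[287,453],[152,432]],.024)
print(ray('top',t([[35,180]]),.024))
E
```

```text
big top [[0.44869107 0.40527164 0.072     ]] side [[0.44632869 0.40773595 0.072     ]]
small tray side [[ 0.50312265 -0.00804551  0.005     ]]
remote tray [0.56220944 0.21118567 0.007     ] -5.673791193972638
hub tray [ 0.4676346  -0.41098144  0.007     ]
[0.43739709 0.40543552] -19.12559123820653 [np.float64(0.0921), np.float64(0.055), np.float64(0.0894), np.float64(0.0481)]
[0.45310659 0.4026418 ] -7.719335573523441 [np.float64(0.1572), np.float64(0.057), np.float64(0.1582), np.float64(0.0587)]
[[0.48517388 0.49890547 0.024     ]]
```

jog_arm:
  increments:
    - {"fingers": 0.6,"offset": [0.002,0,-0.06],"rotation": [0,0,0]}
    - {"fingers": 0.6,"offset": [0.002,0,-0.12],"rotation": [0,0,0]}
    - {"fingers": 0.6,"offset": [0.002,0,-0.16],"rotation": [0,0,0]}
    - {"fingers": 0.6,"offset": [0.002,0,-0.18],"rotation": [0,0,0]}
    - {"fingers": 0.6,"offset": [0.002,0,-0.18],"rotation": [0,0,0]}

```text
time: 5.45
position: [0.5035, -0.0105, 0.0126]
tool_rot: [-0.631, -3.077, 0.0]
contact_force: [0.7, -1.4, 0.3]
grip_width: 0.0296
grip_force: 15.0
```

jog_arm:
  increments:
    - {"fingers": 0.6,"offset": [0,0,-0.006],"rotation": [0,0,0]}
    - {"fingers": 0.6,"offset": [0,0,-0.012],"rotation": [0,0,0]}
    - {"fingers": 0.6,"offset": [0,0,-0.015],"rotation": [0,0,0]}
    - {"fingers": 0.6,"offset": [0,0,-0.015],"rotation": [0,0,0]}

```text
time: 5.85
position: [0.5036, -0.0105, 0.0089]
tool_rot: [0.631, 3.077, 0.0]
contact_force: [-0.7, -0.4, -0.3]
grip_width: 0.0296
grip_force: 15.0
```

jog_arm:
  increments:
    - {"fingers": 0.6,"offset": [0,0,-0.002],"rotation": [0,0,0]}
    - {"fingers": 0.6,"offset": [0,0,-0.002],"rotation": [0,0,0]}

```text
time: 6.05
position: [0.5037, -0.0105, 0.0086]
tool_rot: [0.631, 3.077, 0.0]
contact_force: [0.6, -0.4, 1.3]
grip_width: 0.0297
grip_force: 15.0
```

jog_arm:
  increments:
    - {"fingers": 0.6,"offset": [0,0,-0.002],"rotation": [0,0,0]}
    - {"fingers": 0.6,"offset": [0,0,-0.002],"rotation": [0,0,0]}
    - {"fingers": 0.5,"offset": [0,0,-0.002],"rotation": [0,0,0]}

```text
time: 6.35
position: [0.5037, -0.0106, 0.0085]
tool_rot: [0.632, 3.077, 0.001]
contact_force: [-1.3, 0.2, 7.2]
grip_width: 0.0297
grip_force: 15.0
```

jog_arm:
  increments:
    - {"fingers": 0.3,"offset": [0,0,0],"rotation": [0,0,0]}
    - {"fingers": 0.2,"offset": [0,0,0],"rotation": [0,0,0]}
    - {"fingers": 0.1,"offset": [0,0,0],"rotation": [0,0,0]}
    - {"fingers": 0.1,"offset": [0,0,0.02],"rotation": [0,0,0]}
    - {"fingers": 0.1,"offset": [0,0,0.08],"rotation": [0,0,0]}

```text
time: 6.85
position: [0.5024, -0.0105, 0.0271]
tool_rot: [-0.631, -3.075, 0.001]
contact_force: [0.1, 0.7, 0.0]
grip_width: 0.0391
grip_force: 0.0
```

jog_arm:
  increments:
    - {"fingers": 0,"offset": [0,0,0.2],"rotation": [0,0,0]}
    - {"fingers": -0.6,"offset": [0,0,0.4],"rotation": [0,0,0]}
    - {"fingers": -0.6,"offset": [-0.023,0.168,0.4],"rotation": [0,0,0]}
    - {"fingers": -0.6,"offset": [-0.043,0.348,0.4],"rotation": [0,0,0]}
    - {"fingers": -0.6,"offset": [-0.073,0.518,0.4],"rotation": [0,0,0]}

```text
time: 7.35
position: [0.4855, 0.1205, 0.1289]
tool_rot: [0.633, 3.075, 0.002]
contact_force: [0.9, -0.5, 0.2]
grip_width: 0.0657
grip_force: 0.0
```

jog_arm:
  increments:
    - {"fingers": -0.6,"offset": [-0.03,0.19,0],"rotation": [0,0,0]}
    - {"fingers": -0.6,"offset": [-0.06,0.38,0],"rotation": [0,0,0]}
    - {"fingers": -0.6,"offset": [-0.09,0.57,0],"rotation": [0,0,0]}
    - {"fingers": -0.6,"offset": [-0.12,0.76,0],"rotation": [0,0,0]}
    - {"fingers": -0.6,"offset": [-0.15,0.95,0],"rotation": [0,0,0]}

```text
time: 7.85
position: [0.4472, 0.3582, 0.1281]
tool_rot: [0.632, 3.077, 0.0]
contact_force: [1.5, 0.3, 0.3]
grip_width: 0.0694
grip_force: 0.0
```

jog_arm:
  increments:
    - {"fingers": -0.6,"offset": [0,0.15,0],"rotation": [0,0,0]}
    - {"fingers": -0.6,"offset": [0,0.2,0],"rotation": [0,0,0]}
    - {"fingers": -0.6,"offset": [0,0.2,-0.1],"rotation": [0,0,0]}
    - {"fingers": -0.6,"offset": [0,0.2,-0.15],"rotation": [0,0,0]}
    - {"fingers": -0.6,"offset": [0,0.2,-0.15],"rotation": [0,0,0]}

```text
time: 8.35
position: [0.4469, 0.4039, 0.0882]
tool_rot: [-0.633, -3.075, 0.008]
contact_force: [-0.2, -0.1, 0.1]
grip_width: 0.0697
grip_force: 0.0
```

```bash
python3 - <<'E'
from h import *
o=robot.get_obs(); print(o['time'],o['position'],o['grip_width'],o['grip_force'])
im=robot.read_camera('side')[:,:,::-1]; cv2.imwrite('pics/s3f.png',im)
cv2.imwrite('pics/a3.png',cv2.resize(im[150:330,130:330],None,fx=3.3,fy=3.3,interpolation=2))
E
```

```text
8.35 [0.44690778 0.40394632 0.08817999] 0.06969673346152948 0.0
```

View pics/a3.png

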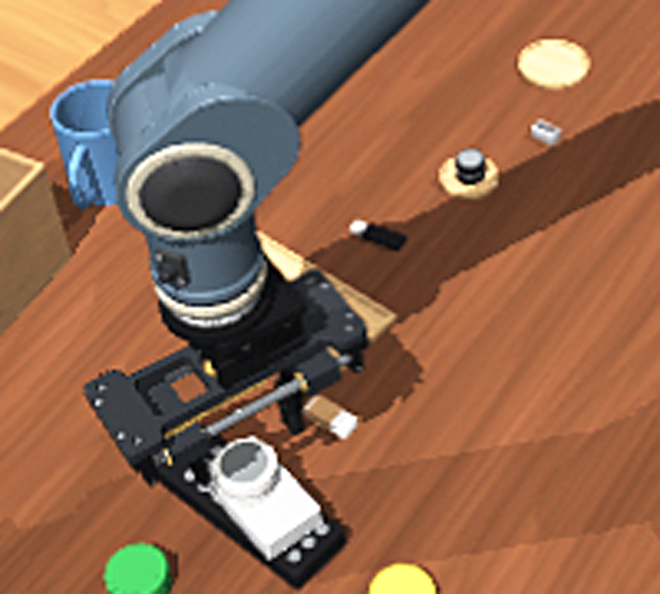

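The small switch stands in its tray at (468,165), and the gripper is over the big switch. Next I descend and grip.

jog_arm:
  increments:
    - {"fingers": -0.6,"offset": [0,0,-0.06],"rotation": [0,0,0]}
    - {"fingers": -0.6,"offset": [0,0,-0.11],"rotation": [0,0,0]}
    - {"fingers": -0.6,"offset": [0,0,-0.14],"rotation": [0,0,0]}
    - {"fingers": -0.6,"offset": [0,0,-0.147],"rotation": [0,0,0]}
    - {"fingers": -0.4,"offset": [0,0,-0.147],"rotation": [0,0,0]}

```text
time: 8.9
position: [0.4477, 0.4063, 0.0531]
tool_rot: [-0.632, -3.077, 0.001]
contact_force: [0.8, 0.9, -0.1]
grip_width: 0.0669
grip_force: 0.0
```

jog_arm:
  increments:
    - {"fingers": -0.3,"offset": [0,0,0],"rotation": [0,0,0]}
    - {"fingers": -0.2,"offset": [0,0,0],"rotation": [0,0,0]}
    - {"fingers": -0.1,"offset": [0,0,0],"rotation": [0,0,0]}
    - {"fingers": 0.1,"offset": [0,0,0],"rotation": [0,0,0]}
    - {"fingers": 0.2,"offset": [0,0,0],"rotation": [0,0,0]}
  force: 20

```text
time: 9.4
position: [0.448, 0.4067, 0.0539]
tool_rot: [0.631, 3.077, 0.001]
contact_force: [0.4, 0.5, 1.6]
grip_width: 0.0476
grip_force: 20.0
```

jog_arm:
  increments:
    - {"fingers": 0.2,"offset": [0,0,0],"rotation": [0,0,0]}
    - {"fingers": 0.2,"offset": [0,0,0],"rotation": [0,0,0]}

```text
time: 9.6
position: [0.448, 0.4067, 0.0539]
tool_rot: [0.631, 3.077, 0.001]
contact_force: [-0.4, -0.6, 2.8]
grip_width: 0.0474
grip_force: 20.0
```

jog_arm:
  increments:
    - {"fingers": 0.2,"offset": [0,0,0.04],"rotation": [0,0,0]}
    - {"fingers": 0.2,"offset": [0,0,0.12],"rotation": [0,0,0]}
    - {"fingers": 0.2,"offset": [0,0,0.22],"rotation": [0,0,0]}
    - {"fingers": 0.2,"offset": [0,-0.03,0.3],"rotation": [0,0,0]}
    - {"fingers": 0.2,"offset": [0.01,-0.13,0.32],"rotation": [0,0,0]}

```text
time: 10.1
position: [0.4505, 0.3776, 0.1366]
tool_rot: [0.624, 3.077, 0.009]
contact_force: [0.2, -0.2, -1.3]
grip_width: 0.0474
grip_force: 20.0
```

jog_arm:
  increments:
    - {"fingers": 0.2,"offset": [0.02,-0.16,0],"rotation": [0,0,0]}
    - {"fingers": 0.2,"offset": [0.04,-0.33,0],"rotation": [0,0,0]}
    - {"fingers": 0.2,"offset": [0.06,-0.5,0],"rotation": [0,0,0]}
    - {"fingers": 0.2,"offset": [0.08,-0.67,0],"rotation": [0,0,0]}
    - {"fingers": 0.2,"offset": [0.1,-0.84,0],"rotation": [0,0,0]}

```text
time: 10.6
position: [0.4752, 0.1622, 0.1341]
tool_rot: [0.631, 3.077, 0.0]
contact_force: [1.1, 0.1, -1.6]
grip_width: 0.0473
grip_force: 20.0
```

jog_arm:
  increments:
    - {"fingers": 0.2,"offset": [0.02,-0.17,0],"rotation": [0,0,0]}
    - {"fingers": 0.2,"offset": [0.04,-0.34,0],"rotation": [0,0,0]}
    - {"fingers": 0.2,"offset": [0.06,-0.51,0],"rotation": [0,0,0]}
    - {"fingers": 0.2,"offset": [0.08,-0.68,0],"rotation": [0,0,0]}
    - {"fingers": 0.2,"offset": [0.1,-0.84,0],"rotation": [0,0,0]}

```text
time: 11.1
position: [0.5001, -0.048, 0.1341]
tool_rot: [0.632, 3.077, 0.0]
contact_force: [0.8, 0.0, -1.2]
grip_width: 0.0479
grip_force: 20.0
```

jog_arm:
  increments:
    - {"fingers": 0.2,"offset": [0.02,-0.16,0],"rotation": [0,0,0]}
    - {"fingers": 0.2,"offset": [0.04,-0.32,0],"rotation": [0,0,0]}
    - {"fingers": 0.2,"offset": [0.05,-0.46,0],"rotation": [0,0,0]}
    - {"fingers": 0.2,"offset": [0.059,-0.57,0],"rotation": [0,0,0]}
    - {"fingers": 0.2,"offset": [0.059,-0.62,-0.06],"rotation": [0,0,0]}

```text
time: 11.6
position: [0.5162, -0.2052, 0.1206]
tool_rot: [0.637, 3.071, -0.003]
contact_force: [0.4, 0.1, 0.4]
grip_width: 0.0473
grip_force: 20.0
```

jog_arm:
  increments:
    - {"fingers": 0.2,"offset": [0,0,-0.12],"rotation": [0,0,0]}
    - {"fingers": 0.2,"offset": [0,0,-0.24],"rotation": [0,0,0]}
    - {"fingers": 0.2,"offset": [0,0,-0.33],"rotation": [0,0,0]}
    - {"fingers": 0.2,"offset": [0,0,-0.39],"rotation": [0,0,0]}
    - {"fingers": 0.2,"offset": [0,0,-0.41],"rotation": [0,0,0]}

```text
time: 12.1
position: [0.5139, -0.2006, 0.0147]
tool_rot: [-0.631, -3.074, -0.001]
contact_force: [-0.2, 0.0, -0.1]
grip_width: 0.0473
grip_force: 20.0
```

jog_arm:
  increments:
    - {"fingers": 0.2,"offset": [0,0,0],"rotation": [0,0,0]}
    - {"fingers": 0.2,"offset": [0,0,0],"rotation": [0,0,0]}

```text
time: 12.3
position: [0.5157, -0.2013, 0.017]
tool_rot: [0.631, 3.076, -0.0]
contact_force: [0.1, -0.3, -0.1]
grip_width: 0.0477
grip_force: 20.0
```

```bash
python3 - <<'E'
from h import *
o=robot.get_obs(); print(o['time'],o['position'],o['grip_width'],o['grip_force'],o['q'])
b=robot.read_camera('top')[:,:,::-1]; cv2.imwrite('pics/t4f.png',b); im=robot.read_camera('side')[:,:,::-1]; cv2.imwrite('pics/s4f.png',im)
T=cv2.resize(b[165:255,105:205],(600,540),interpolation=2)
S=cv2.resize(im[110:310,240:400],(400,500))
cv2.imwrite('pics/a4.png',T)
E
```

```text
12.3 [ 0.51568271 -0.20126385  0.01695455] 0.04766038071307361 19.999846816062927 [ 0.14567247  0.54302691  0.19558463  2.00204758 -0.17624476  0.61089158
  1.62438858]
```

View pics/a4.png

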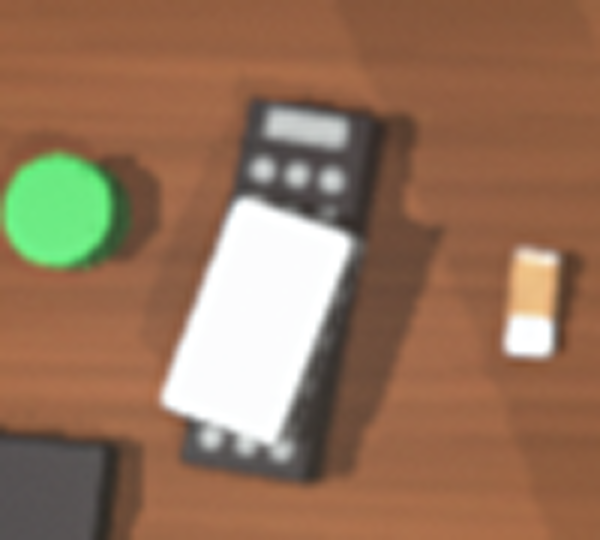

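The top crop shows the hub top as a clean white rectangle, centred at about (260,320). Stack and eraser are undisturbed. I'll measure the hub and lower the big switch.

```bash
python3 - <<'E'
from h import *
for n,x0,x1,y0,y1 in(('top',105,172,190,245),('side',150,240,250,330)):
    b=cv2.imread(f'pics/{n[0]}4f.png').astype(int); m=(b.min(2)>(170 if n=='top' else 205)); k=np.zeros_like(m);k[y0:y1,x0:x1]=1
    for c in blobs(m&k,100): print(n,rect(n,c,.048))
b=cv2.imread('pics/t4f.png');m=(b.max(2)<95);k=np.zeros_like(m);k[178:250,130:175]=1
for c in blobs(m&k,100): print('remote',cv2.contourArea(c),rect('top',c,.018))
E
```

```text
top (array([0.43552652, 0.4061192 ]), [56.79328536987305, 101.09577941894531], np.float32(165.11555))
side (array([0.43849136, 0.4099823 ]), [55.07563018798828, 105.40353393554688], np.float32(161.92174))
remote 160.5 (array([0.42443961, 0.40717374]), [61.58197784423828, 98.73800659179688], np.float32(172.14178))
remote 280.5 (array([0.51131973, 0.39312845]), [54.50993728637695, 68.78440856933594], np.float32(70.10585))
```

jog_arm:
  increments:
    - {"fingers": 0.2,"offset": [0,0,-0.01],"rotation": [0,0,0]}
    - {"fingers": 0.2,"offset": [0,0,-0.02],"rotation": [0,0,0]}
    - {"fingers": 0.2,"offset": [0,0,-0.026],"rotation": [0,0,0]}
    - {"fingers": 0.2,"offset": [0,0,-0.03],"rotation": [0,0,0]}
    - {"fingers": 0.2,"offset": [0,0,-0.03],"rotation": [0,0,0]}

```text
time: 12.9
position: [0.515, -0.201, 0.0089]
tool_rot: [-0.632, -3.077, -0.001]
contact_force: [-1.2, 0.6, 3.7]
grip_width: 0.0475
grip_force: 20.0
```

jog_arm:
  increments:
    - {"fingers": 0.2,"offset": [0,0,-0.002],"rotation": [0,0,0]}
    - {"fingers": 0.2,"offset": [0,0,-0.002],"rotation": [0,0,0]}

```text
time: 13.1
position: [0.515, -0.2009, 0.0089]
tool_rot: [-0.631, -3.077, -0.001]
contact_force: [-2.5, 0.9, 6.6]
grip_width: 0.0476
grip_force: 20.0
```

jog_arm:
  increments:
    - {"fingers": 0,"offset": [0,0,0],"rotation": [0,0,0]}
    - {"fingers": -0.2,"offset": [0,0,0],"rotation": [0,0,0]}
    - {"fingers": -0.3,"offset": [0,0,0],"rotation": [0,0,0]}
    - {"fingers": -0.3,"offset": [0,0,0.03],"rotation": [0,0,0]}
    - {"fingers": -0.3,"offset": [0,0,0.1],"rotation": [0,0,0]}

```text
time: 13.6
position: [0.514, -0.2007, 0.0323]
tool_rot: [-0.631, -3.074, -0.0]
contact_force: [0.1, 0.1, -0.2]
grip_width: 0.0563
grip_force: 0.0
```

```bash
python3 - <<'E'
from h import *
t=lambda p:(np.array(p,float)+.5)/6-.5+[105,165]
def q(p,z):
    w=ray('top',t(p),z)[:,:2]; a=((w[0]+w[1])-(w[2]+w[3])); 
    print(w.mean(0),np.degrees(np.arctan2(a[1],a[0])),[np.linalg.norm(w[i]-w[i-1]).round(4) for i in range(4)])
q([[243,194],[358,238],[274,445],[160,403]],.048)
b=cv2.imread('pics/s4f.png'); cv2.imwrite('pics/a5.png',cv2.resize(b[255:335,160:250],None,fx=7,fy=7,interpolation=2))
E
```

```text
[0.43857889 0.40412443] -19.307055840484583 [np.float64(0.0932), np.float64(0.0524), np.float64(0.0924), np.float64(0.0514)]
```

View pics/a5.png

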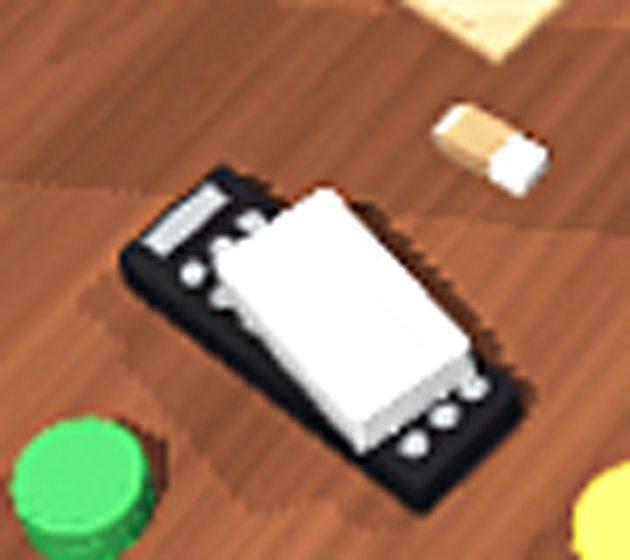

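The side crop shows the hub and remote: hub top corners are (217,258), (322,190), (468,345) and (360,425); remote ends are (122,250)–(225,170) and (522,390)–(420,478). I travel back while cross-checking.

```bash
python3 - <<'E'
from h import *
t=lambda p:(np.array(p,float)+.5)/7-.5+[160,255]
def q(p,z):
    w=ray('side',t(p),z)[:,:2]; a=((w[0]+w[1])-(w[2]+w[3])); 
    print(w.mean(0),np.degrees(np.arctan2(a[1],a[0])),[np.linalg.norm(w[i]-w[i-1]).round(4) for i in range(4)])
q([[217,258],[322,190],[468,345],[360,425]],.048)
q([[122,248],[225,168],[523,388],[422,480]],.024)
E
```

```text
[0.4381583  0.40819761] -17.900049454502398 [np.float64(0.0924), np.float64(0.0468), np.float64(0.0906), np.float64(0.0485)]
[0.45311596 0.40617672] -7.761101656698336 [np.float64(0.1574), np.float64(0.0506), np.float64(0.1564), np.float64(0.0507)]
```

jog_arm:
  increments:
    - {"fingers": -0.6,"offset": [0,0,0.19],"rotation": [0,0,0]}
    - {"fingers": -0.6,"offset": [0,0,0.37],"rotation": [0,0,0]}
    - {"fingers": -0.6,"offset": [-0.02,0.15,0.4],"rotation": [0,0,0]}
    - {"fingers": -0.6,"offset": [-0.04,0.34,0.4],"rotation": [0,0,0]}
    - {"fingers": -0.6,"offset": [-0.06,0.5,0.4],"rotation": [0,0,0]}

```text
time: 14.1
position: [0.5002, -0.0742, 0.1342]
tool_rot: [0.631, 3.075, 0.002]
contact_force: [0.5, 0.7, -0.3]
grip_width: 0.0691
grip_force: 0.0
```

jog_arm:
  increments:
    - {"fingers": -0.6,"offset": [-0.02,0.19,0],"rotation": [0,0,0]}
    - {"fingers": -0.6,"offset": [-0.05,0.38,0],"rotation": [0,0,0]}
    - {"fingers": -0.6,"offset": [-0.08,0.57,0],"rotation": [0,0,0]}
    - {"fingers": -0.6,"offset": [-0.1,0.76,0],"rotation": [0,0,0]}
    - {"fingers": -0.6,"offset": [-0.12,0.95,0],"rotation": [0,0,0]}

```text
time: 14.6
position: [0.4697, 0.1633, 0.1337]
tool_rot: [0.632, 3.077, 0.001]
contact_force: [0.7, -0.6, 1.2]
grip_width: 0.0697
grip_force: 0.0
```

jog_arm:
  increments:
    - {"fingers": -0.6,"offset": [-0.02,0.19,0],"rotation": [0,0,0]}
    - {"fingers": -0.6,"offset": [-0.05,0.38,0],"rotation": [0,0,0.02]}
    - {"fingers": -0.6,"offset": [-0.08,0.57,0],"rotation": [0,0,0.043]}
    - {"fingers": -0.6,"offset": [-0.1,0.76,0],"rotation": [0,0,0.043]}
    - {"fingers": -0.6,"offset": [-0.12,0.9,0],"rotation": [0,0,0.043]}

```text
time: 15.1
position: [0.439, 0.3901, 0.1335]
tool_rot: [0.523, 3.098, 0.003]
contact_force: [0.6, -0.3, -0.2]
grip_width: 0.0698
grip_force: 0.0
```

jog_arm:
  increments:
    - {"fingers": -0.6,"offset": [-0.007,0.07,-0.1],"rotation": [0,0,0]}
    - {"fingers": -0.6,"offset": [-0.007,0.076,-0.2],"rotation": [0,0,0]}
    - {"fingers": -0.6,"offset": [-0.007,0.076,-0.25],"rotation": [0,0,0]}
    - {"fingers": -0.6,"offset": [-0.007,0.076,-0.25],"rotation": [0,0,0]}
    - {"fingers": -0.6,"offset": [-0.007,0.076,-0.25],"rotation": [0,0,0]}

```text
time: 15.6
position: [0.439, 0.405, 0.0712]
tool_rot: [0.529, 3.096, 0.0]
contact_force: [-0.0, -0.5, 1.1]
grip_width: 0.07
grip_force: 0.0
```

jog_arm:
  increments:
    - {"fingers": -0.6,"offset": [0,0.004,-0.07],"rotation": [0,0,0]}
    - {"fingers": -0.6,"offset": [0,0.004,-0.12],"rotation": [0,0,0]}
    - {"fingers": -0.6,"offset": [0,0.004,-0.155],"rotation": [0,0,0]}
    - {"fingers": -0.6,"offset": [0,0.004,-0.164],"rotation": [0,0,0]}
    - {"fingers": -0.45,"offset": [0,0.004,-0.164],"rotation": [0,0,0]}

```text
time: 16.1
position: [0.4384, 0.4063, 0.0295]
tool_rot: [-0.528, -3.097, 0.0]
contact_force: [-0.3, 0.2, -0.6]
grip_width: 0.0666
grip_force: 0.0
```

jog_arm:
  increments:
    - {"fingers": -0.35,"offset": [0,0,0],"rotation": [0,0,0]}
    - {"fingers": -0.28,"offset": [0,0,0],"rotation": [0,0,0]}
    - {"fingers": -0.22,"offset": [0,0,0],"rotation": [0,0,0]}
    - {"fingers": -0.1,"offset": [0,0,0],"rotation": [0,0,0]}
    - {"fingers": 0.1,"offset": [0,0,0],"rotation": [0,0,0]}
  force: 30

```text
time: 16.6
position: [0.4385, 0.4067, 0.0299]
tool_rot: [0.527, 3.097, 0.001]
contact_force: [-0.3, 0.8, 1.9]
grip_width: 0.0518
grip_force: 29.9
```

jog_arm:
  increments:
    - {"fingers": 0.1,"offset": [0,0,0],"rotation": [0,0,0]}
    - {"fingers": 0.1,"offset": [0,0,0],"rotation": [0,0,0]}

```text
time: 16.8
position: [0.4385, 0.4067, 0.0299]
tool_rot: [0.527, 3.097, 0.001]
contact_force: [0.0, -0.5, 2.3]
grip_width: 0.0521
grip_force: 29.9
```

jog_arm:
  increments:
    - {"fingers": 0.1,"offset": [0,0,0.04],"rotation": [0,0,0]}
    - {"fingers": 0.1,"offset": [0,0,0.12],"rotation": [0,0,0]}
    - {"fingers": 0.1,"offset": [0,0,0.22],"rotation": [0,0,0]}
    - {"fingers": 0.1,"offset": [0,0,0.3],"rotation": [0,0,0]}
    - {"fingers": 0.1,"offset": [0,-0.06,0.36],"rotation": [0,0,0]}

```text
time: 17.3
position: [0.438, 0.3938, 0.1214]
tool_rot: [0.523, 3.097, 0.005]
contact_force: [-0.6, -0.8, -1.0]
grip_width: 0.0517
grip_force: 29.9
```

jog_arm:
  increments:
    - {"fingers": 0.1,"offset": [0.02,-0.14,0],"rotation": [0,0,0]}
    - {"fingers": 0.1,"offset": [0.04,-0.3,0],"rotation": [0,0,0]}
    - {"fingers": 0.1,"offset": [0.06,-0.47,0],"rotation": [0,0,0]}
    - {"fingers": 0.1,"offset": [0.08,-0.64,0],"rotation": [0,0,0]}
    - {"fingers": 0.1,"offset": [0.1,-0.81,0],"rotation": [0,0,0]}

```text
time: 17.8
position: [0.463, 0.1871, 0.1199]
tool_rot: [-0.527, -3.097, 0.0]
contact_force: [1.1, 0.6, -1.4]
grip_width: 0.0519
grip_force: 29.9
```

jog_arm:
  increments:
    - {"fingers": 0.1,"offset": [0.02,-0.17,0],"rotation": [0,0,0]}
    - {"fingers": 0.1,"offset": [0.04,-0.34,0],"rotation": [0,0,0]}
    - {"fingers": 0.1,"offset": [0.06,-0.51,0],"rotation": [0,0,0]}
    - {"fingers": 0.1,"offset": [0.08,-0.68,0],"rotation": [0,0,0]}
    - {"fingers": 0.1,"offset": [0.1,-0.84,0],"rotation": [0,0,0]}

```text
time: 18.3
position: [0.4879, -0.0231, 0.12]
tool_rot: [0.528, 3.097, 0.0]
contact_force: [-0.1, 0.3, -0.4]
grip_width: 0.0519
grip_force: 29.9
```

jog_arm:
  increments:
    - {"fingers": 0.1,"offset": [0,-0.17,0],"rotation": [0,0,0.02]}
    - {"fingers": 0.1,"offset": [-0.01,-0.34,0],"rotation": [0,0,0.04]}
    - {"fingers": 0.1,"offset": [-0.02,-0.51,0],"rotation": [0,0,0.06]}
    - {"fingers": 0.1,"offset": [-0.03,-0.68,0],"rotation": [0,0,0.08]}
    - {"fingers": 0.1,"offset": [-0.04,-0.84,0],"rotation": [0,0,0.1]}

```text
time: 18.8
position: [0.4776, -0.2329, 0.1199]
tool_rot: [-0.281, -3.129, -0.0]
contact_force: [-0.0, 0.4, -1.8]
grip_width: 0.0514
grip_force: 29.9
```

jog_arm:
  increments:
    - {"fingers": 0.1,"offset": [-0.01,-0.17,0],"rotation": [0,0,0.02]}
    - {"fingers": 0.1,"offset": [-0.02,-0.34,0],"rotation": [0,0,0.05]}
    - {"fingers": 0.1,"offset": [-0.03,-0.5,0],"rotation": [0,0,0.08]}
    - {"fingers": 0.1,"offset": [-0.044,-0.65,0],"rotation": [0,0,0.11]}
    - {"fingers": 0.1,"offset": [-0.044,-0.724,0],"rotation": [0,0,0.13]}

```text
time: 19.3
position: [0.4652, -0.4163, 0.1199]
tool_rot: [0.033, -3.14, 0.003]
contact_force: [-0.3, 0.7, -0.4]
grip_width: 0.0518
grip_force: 29.9
```

```bash
python3 - <<'E'
from h import *
o=robot.get_obs(); print(o['time'],o['position'],o['tool_rot'],o['grip_width'],o['q'])
b=robot.read_camera('top')[:,:,::-1]; cv2.imwrite('pics/t6f.png',b); im=robot.read_camera('side')[:,:,::-1]; cv2.imwrite('pics/s6f.png',im)
# remote: bottom-left etc: dark mask
m=(b.max(2)<100);k=np.zeros_like(m);k[175:250,128:178]=1;m=cv2.morphologyEx((m&k).astype(np.uint8),cv2.MORPH_CLOSE,np.ones((9,9)))
for c in blobs(m,100): print('remote',cv2.contourArea(c),rect('top',c,.018))
T=cv2.resize(b[165:255,105:205],(600,540),interpolation=2); cv2.imwrite('pics/a6.png',T)
E
```

```text
19.3 [ 0.46515208 -0.41632215  0.1198562 ] [ 3.26622950e-02 -3.14045522e+00  3.06433894e-03] 0.05181875492184089 [ 0.5255181   0.48973283  0.18519773  1.77110014 -0.10894661  0.89027505
  2.34962517]
remote 1413.0 (array([0.45458298, 0.40284946]), [63.60700607299805, 160.69190979003906], np.float32(171.71834))
```

View pics/a6.png

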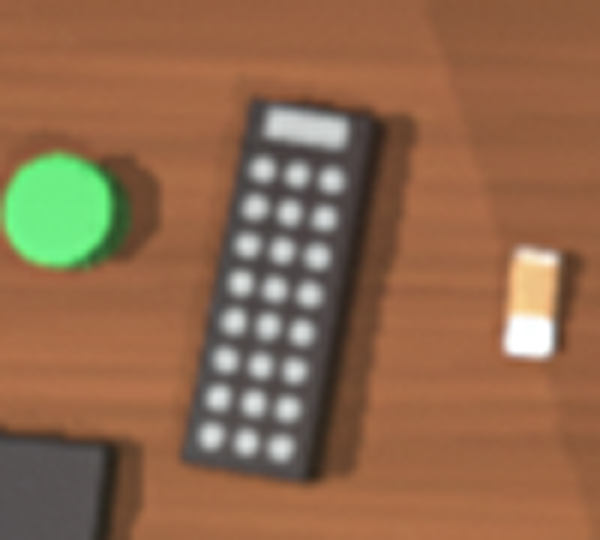

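The top crop shows the remote alone on the desk, undisturbed: axis from about (318,112) to (245,465). I turn the hub and lower it.

jog_arm:
  increments:
    - {"fingers": 0.1,"offset": [0,0,-0.05],"rotation": [0,0,0.03]}
    - {"fingers": 0.1,"offset": [0,0,-0.15],"rotation": [0,0,0.05]}
    - {"fingers": 0.1,"offset": [0,0,-0.26],"rotation": [0,0,0.05]}
    - {"fingers": 0.1,"offset": [0,0,-0.34],"rotation": [0,0,0.05]}
    - {"fingers": 0.1,"offset": [0,0,-0.38],"rotation": [0,0,0.05]}

```text
time: 19.9
position: [0.4666, -0.4093, 0.0227]
tool_rot: [0.163, -3.135, -0.006]
contact_force: [-0.5, -0.0, -1.1]
grip_width: 0.0515
grip_force: 29.9
```

jog_arm:
  increments:
    - {"fingers": 0.1,"offset": [0,0,-0.02],"rotation": [0,0,0]}
    - {"fingers": 0.1,"offset": [0,0,-0.04],"rotation": [0,0,0]}
    - {"fingers": 0.1,"offset": [0,0,-0.04],"rotation": [0,0,0]}

```text
time: 20.2
position: [0.4676, -0.4119, 0.0148]
tool_rot: [-0.161, 3.137, -0.0]
contact_force: [-0.0, -0.7, -1.8]
grip_width: 0.0517
grip_force: 29.9
```

```bash
python3 - <<'E'
from h import *
o=robot.get_obs(); print(o['time'],o['position'],o['tool_rot'],o['q'][6])
im=robot.read_camera('side')[:,:,::-1]; b=robot.read_camera('top')[:,:,::-1]
A=cv2.resize(im[90:190,270:370],(400,400),interpolation=2);B=cv2.resize(b[165:265,420:520],(400,400),interpolation=2)
cv2.imwrite('pics/a7.png',np.hstack([A,B]))
E
```

```text
20.2 [ 0.46758835 -0.41185973  0.01483888] [-1.61409194e-01  3.13716446e+00 -3.02922447e-05] 2.4371002766082537
```

View pics/a7.png

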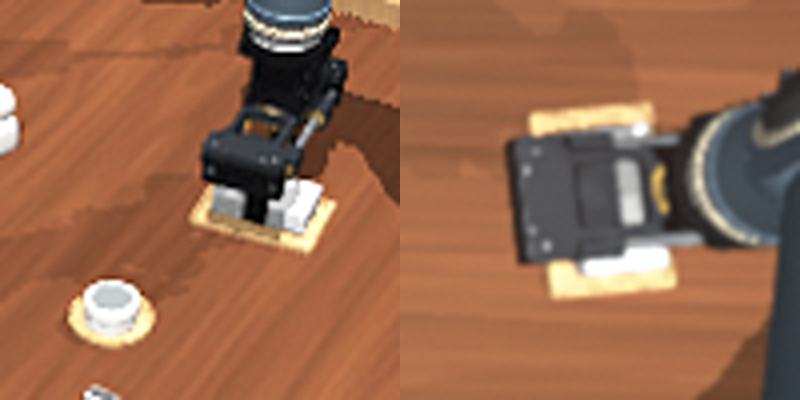

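The hub is held inside the outline of its tray (side crop (260,210)), and the big switch sits well in its tray at (110,310). I lower it.

jog_arm:
  increments:
    - {"fingers": 0.1,"offset": [0,0,-0.01],"rotation": [0,0,0]}
    - {"fingers": 0.1,"offset": [0,0,-0.018],"rotation": [0,0,0]}
    - {"fingers": 0.1,"offset": [0,0,-0.024],"rotation": [0,0,0]}
    - {"fingers": 0.1,"offset": [0,0,-0.024],"rotation": [0,0,0]}

```text
time: 20.7
position: [0.4673, -0.4121, 0.0089]
tool_rot: [-0.161, 3.137, 0.0]
contact_force: [-0.3, 0.9, 2.0]
grip_width: 0.0518
grip_force: 29.9
```

jog_arm:
  increments:
    - {"fingers": 0.1,"offset": [0,0,-0.002],"rotation": [0,0,0]}
    - {"fingers": 0.1,"offset": [0,0,-0.002],"rotation": [0,0,0]}

```text
time: 20.9
position: [0.4673, -0.4121, 0.0089]
tool_rot: [-0.161, 3.137, 0.0]
contact_force: [-1.8, 2.1, 5.6]
grip_width: 0.0523
grip_force: 29.9
```

jog_arm:
  increments:
    - {"fingers": -0.1,"offset": [0,0,0],"rotation": [0,0,0]}
    - {"fingers": -0.3,"offset": [0,0,0],"rotation": [0,0,0]}
    - {"fingers": -0.38,"offset": [0,0,0],"rotation": [0,0,0]}
    - {"fingers": -0.38,"offset": [0,0,0.03],"rotation": [0,0,0]}
    - {"fingers": -0.38,"offset": [0,0,0.1],"rotation": [0,0,0]}

```text
time: 21.4
position: [0.4664, -0.4112, 0.0321]
tool_rot: [0.161, -3.135, -0.003]
contact_force: [-0.7, 0.1, 0.9]
grip_width: 0.0595
grip_force: 0.0
```

jog_arm:
  increments:
    - {"fingers": -0.65,"offset": [0,0,0.18],"rotation": [0,0,0]}
    - {"fingers": -0.65,"offset": [0,0.03,0.36],"rotation": [0,0,0]}
    - {"fingers": -0.65,"offset": [0,0.19,0.4],"rotation": [0,0,0]}
    - {"fingers": -0.65,"offset": [0.02,0.38,0.4],"rotation": [0,0,-0.02]}
    - {"fingers": -0.65,"offset": [0.04,0.56,0.4],"rotation": [0,0,-0.04]}

```text
time: 21.9
position: [0.4776, -0.2708, 0.1343]
tool_rot: [-0.058, 3.139, -0.001]
contact_force: [1.0, 0.4, -0.3]
grip_width: 0.0718
grip_force: 0.0
```

jog_arm:
  increments:
    - {"fingers": -0.65,"offset": [0.02,0.19,0],"rotation": [0,0,-0.02]}
    - {"fingers": -0.65,"offset": [0.04,0.38,0],"rotation": [0,0,-0.04]}
    - {"fingers": -0.65,"offset": [0.06,0.57,0],"rotation": [0,0,-0.06]}
    - {"fingers": -0.65,"offset": [0.06,0.76,0],"rotation": [0,0,-0.08]}
    - {"fingers": -0.65,"offset": [0.06,0.95,0],"rotation": [0,0,-0.1]}

```text
time: 22.4
position: [0.4924, -0.0327, 0.1337]
tool_rot: [0.186, 3.135, 0.0]
contact_force: [0.9, -0.6, -0.0]
grip_width: 0.0718
grip_force: 0.0
```

jog_arm:
  increments:
    - {"fingers": -0.65,"offset": [-0.02,0.19,0],"rotation": [0,0,-0.014]}
    - {"fingers": -0.65,"offset": [-0.04,0.38,0],"rotation": [0,0,-0.014]}
    - {"fingers": -0.65,"offset": [-0.06,0.57,0],"rotation": [0,0,-0.014]}
    - {"fingers": -0.65,"offset": [-0.08,0.76,0],"rotation": [0,0,-0.014]}
    - {"fingers": -0.65,"offset": [-0.1,0.95,0],"rotation": [0,0,-0.014]}

```text
time: 22.9
position: [0.4671, 0.2049, 0.1337]
tool_rot: [0.219, 3.133, 0.001]
contact_force: [0.7, 0.8, 0.2]
grip_width: 0.0719
grip_force: 0.0
```

jog_arm:
  increments:
    - {"fingers": -0.65,"offset": [-0.02,0.19,0],"rotation": [0,0,0]}
    - {"fingers": -0.65,"offset": [-0.03,0.38,0],"rotation": [0,0,0]}
    - {"fingers": -0.65,"offset": [-0.04,0.57,0],"rotation": [0,0,0]}
    - {"fingers": -0.65,"offset": [-0.056,0.72,0],"rotation": [0,0,0]}
    - {"fingers": -0.65,"offset": [-0.056,0.81,-0.04],"rotation": [0,0,0]}

```text
time: 23.4
position: [0.4525, 0.4105, 0.1247]
tool_rot: [0.212, 3.133, 0.007]
contact_force: [0.8, 0.0, 0.0]
grip_width: 0.0714
grip_force: 0.0
```

jog_arm:
  increments:
    - {"fingers": -0.65,"offset": [0,0,-0.12],"rotation": [0,0,0]}
    - {"fingers": -0.65,"offset": [0,0,-0.24],"rotation": [0,0,0]}
    - {"fingers": -0.65,"offset": [0,0,-0.3],"rotation": [0,0,0]}
    - {"fingers": -0.65,"offset": [0,0,-0.3],"rotation": [0,0,0]}
    - {"fingers": -0.65,"offset": [0,0,-0.3],"rotation": [0,0,0]}

```text
time: 23.9
position: [0.454, 0.4058, 0.0489]
tool_rot: [0.219, 3.133, 0.001]
contact_force: [0.7, -1.0, 0.8]
grip_width: 0.072
grip_force: 0.0
```

```bash
python3 - <<'E'
from h import *
o=robot.get_obs(); print(o['time'],o['position'],o['tool_rot'],o['grip_width'])
im=robot.read_camera('side')[:,:,::-1]
cv2.imwrite('pics/a8.png',cv2.resize(im[90:340,130:370],None,fx=2.4,fy=2.4,interpolation=2))
E
```

```text
23.9 [0.4539543  0.40575102 0.04891205] [2.19284672e-01 3.13309216e+00 1.41858010e-03] 0.07200960872684459
```

View pics/a8.png

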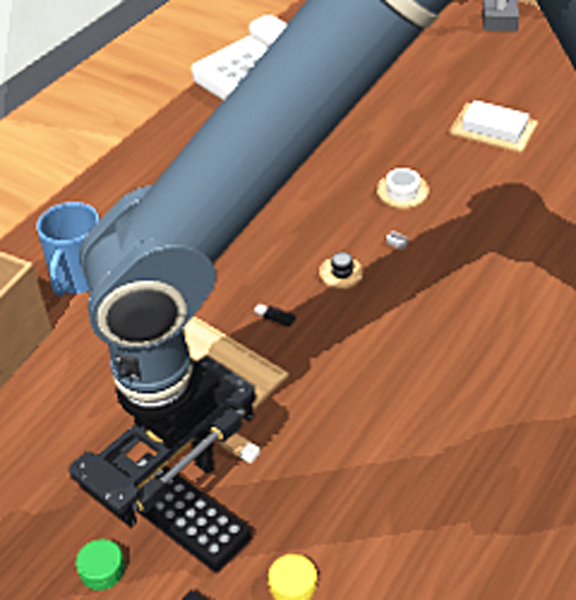

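The small switch, big switch and hub all sit flat in their trays, at (342,265), (403,185) and (495,122). The gripper straddles the remote. Next I descend and grip it.

jog_arm:
  increments:
    - {"fingers": -0.65,"offset": [0,0,-0.06],"rotation": [0,0,0]}
    - {"fingers": -0.65,"offset": [0,0,-0.11],"rotation": [0,0,0]}
    - {"fingers": -0.65,"offset": [0,0,-0.145],"rotation": [0,0,0]}
    - {"fingers": -0.65,"offset": [0,0,-0.162],"rotation": [0,0,0]}
    - {"fingers": -0.5,"offset": [0,0,-0.162],"rotation": [0,0,0]}

```text
time: 24.45
position: [0.4528, 0.405, 0.0065]
tool_rot: [-0.219, -3.133, 0.002]
contact_force: [0.1, 0.7, 0.7]
grip_width: 0.0689
grip_force: 0.0
```

jog_arm:
  increments:
    - {"fingers": -0.42,"offset": [0,0,0],"rotation": [0,0,0]}
    - {"fingers": -0.36,"offset": [0,0,0],"rotation": [0,0,0]}
    - {"fingers": -0.3,"offset": [0,0,0],"rotation": [0,0,0]}
    - {"fingers": -0.1,"offset": [0,0,0],"rotation": [0,0,0]}
    - {"fingers": 0,"offset": [0,0,0],"rotation": [0,0,0]}

```text
time: 24.95
position: [0.4536, 0.4059, 0.008]
tool_rot: [0.218, 3.133, 0.002]
contact_force: [0.6, 0.5, 2.0]
grip_width: 0.0556
grip_force: 30.0
```

jog_arm:
  increments:
    - {"fingers": 0,"offset": [0,0,0],"rotation": [0,0,0]}
    - {"fingers": 0,"offset": [0,0,0],"rotation": [0,0,0]}

```text
time: 25.15
position: [0.4536, 0.4059, 0.008]
tool_rot: [0.218, 3.133, 0.002]
contact_force: [0.3, 0.9, 3.3]
grip_width: 0.0558
grip_force: 30.0
```

jog_arm:
  increments:
    - {"fingers": 0,"offset": [0,0,0.04],"rotation": [0,0,0]}
    - {"fingers": 0,"offset": [0,0,0.1],"rotation": [0,0,0]}
    - {"fingers": 0,"offset": [0,0,0.17],"rotation": [0,0,0]}
    - {"fingers": 0,"offset": [0,0,0.23],"rotation": [0,0,0]}
    - {"fingers": 0,"offset": [0,0,0.25],"rotation": [0,0,0]}

```text
time: 25.65
position: [0.4543, 0.4063, 0.0727]
tool_rot: [0.219, 3.131, 0.005]
contact_force: [0.5, 0.3, -1.1]
grip_width: 0.0557
grip_force: 30.0
```

jog_arm:
  increments:
    - {"fingers": 0,"offset": [0.04,-0.08,0],"rotation": [0,0,0]}
    - {"fingers": 0,"offset": [0.12,-0.22,0],"rotation": [0,0,0.01]}
    - {"fingers": 0,"offset": [0.2,-0.36,0],"rotation": [0,0,0.022]}
    - {"fingers": 0,"offset": [0.28,-0.51,0],"rotation": [0,0,0.022]}
    - {"fingers": 0,"offset": [0.36,-0.65,0],"rotation": [0,0,0.022]}

```text
time: 26.15
position: [0.5437, 0.241, 0.0701]
tool_rot: [-0.165, -3.137, 0.001]
contact_force: [0.0, 0.1, -1.4]
grip_width: 0.0557
grip_force: 30.0
```

jog_arm:
  increments:
    - {"fingers": 0,"offset": [0.05,-0.09,0],"rotation": [0,0,0]}
    - {"fingers": 0,"offset": [0.074,-0.13,0],"rotation": [0,0,0]}
    - {"fingers": 0,"offset": [0.074,-0.13,-0.06],"rotation": [0,0,0]}
    - {"fingers": 0,"offset": [0.074,-0.13,-0.13],"rotation": [0,0,0]}
    - {"fingers": 0,"offset": [0.074,-0.13,-0.18],"rotation": [0,0,0]}

```text
time: 26.65
position: [0.5596, 0.2127, 0.0231]
tool_rot: [-0.159, -3.135, -0.001]
contact_force: [-0.3, 0.6, -1.4]
grip_width: 0.0556
grip_force: 30.0
```

jog_arm:
  increments:
    - {"fingers": 0,"offset": [0,0,-0.02],"rotation": [0,0,0]}
    - {"fingers": 0,"offset": [0,0,-0.03],"rotation": [0,0,0]}
    - {"fingers": 0,"offset": [0,0,-0.03],"rotation": [0,0,0]}
    - {"fingers": 0,"offset": [0,0,-0.03],"rotation": [0,0,0]}

```text
time: 27.05
position: [0.5622, 0.2109, 0.0181]
tool_rot: [0.164, 3.136, 0.001]
contact_force: [-0.1, 0.1, -0.4]
grip_width: 0.0557
grip_force: 30.0
```

```bash
python3 - <<'E'
from h import *
o=robot.get_obs(); print(o['time'],o['position'],o['tool_rot'],o['contact_force'])
im=robot.read_camera('side')[:,:,::-1]; b=robot.read_camera('top')[:,:,::-1]
A=cv2.resize(im[190:290,160:260],(400,400),interpolation=2);B=cv2.resize(b[125:225,180:280],(400,400),interpolation=2)
cv2.imwrite('pics/a9.png',np.hstack([A,B]))
E
```

```text
27.05 [0.56215731 0.21094403 0.01806658] [1.63967021e-01 3.13642966e+00 9.65050895e-04] [-0.07646353  0.05884188 -0.40863168]
```

View pics/a9.png

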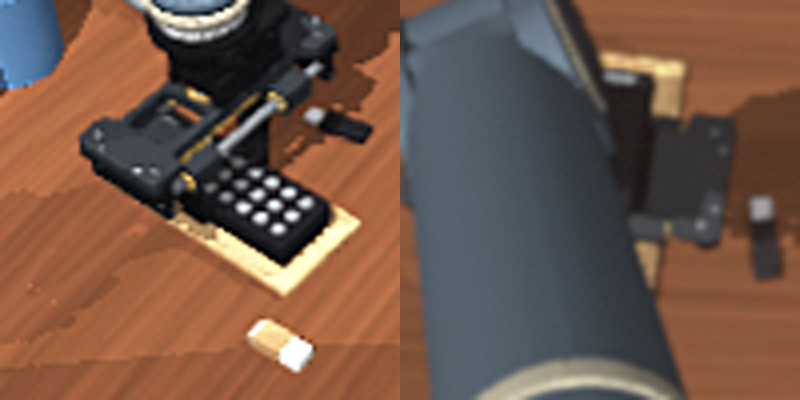

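The remote is aligned above its tray with a margin all round: its near end is at (288,262) and the tray corner at (285,295). The eraser and USB stick are untouched. I lower it.

jog_arm:
  increments:
    - {"fingers": 0,"offset": [0,0,-0.01],"rotation": [0,0,0]}
    - {"fingers": 0,"offset": [0,0,-0.018],"rotation": [0,0,0]}
    - {"fingers": 0,"offset": [0,0,-0.024],"rotation": [0,0,0]}
    - {"fingers": 0,"offset": [0,0,-0.028],"rotation": [0,0,0]}
    - {"fingers": 0,"offset": [0,0,-0.028],"rotation": [0,0,0]}

```text
time: 27.65
position: [0.5617, 0.2104, 0.011]
tool_rot: [-0.165, -3.137, 0.0]
contact_force: [-1.6, -1.2, 4.1]
grip_width: 0.0556
grip_force: 30.0
```

jog_arm:
  increments:
    - {"fingers": 0,"offset": [0,0,-0.001],"rotation": [0,0,0]}
    - {"fingers": 0,"offset": [0,0,-0.001],"rotation": [0,0,0]}

```text
time: 27.85
position: [0.5617, 0.2104, 0.011]
tool_rot: [-0.165, -3.137, 0.0]
contact_force: [-2.4, -0.8, 5.8]
grip_width: 0.056
grip_force: 30.0
```

Contact. I release, lift and move clear to the right at a safe height.

jog_arm:
  increments:
    - {"fingers": -0.2,"offset": [0,0,0],"rotation": [0,0,0]}
    - {"fingers": -0.4,"offset": [0,0,0],"rotation": [0,0,0]}
    - {"fingers": -0.46,"offset": [0,0,0],"rotation": [0,0,0]}
    - {"fingers": -0.46,"offset": [0,0,0.03],"rotation": [0,0,0]}
    - {"fingers": -0.46,"offset": [0,0,0.1],"rotation": [0,0,0]}

```text
time: 28.35
position: [0.5608, 0.2101, 0.0345]
tool_rot: [-0.164, -3.134, 0.002]
contact_force: [-0.8, 0.8, 0.8]
grip_width: 0.0633
grip_force: 0.0
```

jog_arm:
  increments:
    - {"fingers": -0.46,"offset": [0,0,0.2],"rotation": [0,0,0]}
    - {"fingers": -0.46,"offset": [0,0,0.4],"rotation": [0,0,0]}
    - {"fingers": -0.46,"offset": [0,0,0.6],"rotation": [0,0,0]}
    - {"fingers": -0.46,"offset": [0,-0.15,0.6],"rotation": [0,0,0]}
    - {"fingers": -0.46,"offset": [0,-0.3,0.6],"rotation": [0,0,0]}

```text
time: 28.85
position: [0.5629, 0.1363, 0.1881]
tool_rot: [0.159, 3.133, 0.004]
contact_force: [0.3, -0.6, 0.1]
grip_width: 0.0634
grip_force: 0.0
```

jog_arm:
  increments:
    - {"fingers": -0.46,"offset": [0,-0.19,0],"rotation": [0,0,0]}
    - {"fingers": -0.46,"offset": [0,-0.38,0],"rotation": [0,0,0]}
    - {"fingers": -0.46,"offset": [0,-0.55,0],"rotation": [0,0,0]}
    - {"fingers": -0.46,"offset": [0,-0.6,0],"rotation": [0,0,0]}
    - {"fingers": -0.46,"offset": [0,-0.6,0],"rotation": [0,0,0]}

```text
time: 29.35
position: [0.5618, -0.0172, 0.1858]
tool_rot: [0.172, 3.136, -0.001]
contact_force: [0.7, 0.7, 0.6]
grip_width: 0.0637
grip_force: 0.0
```

```bash
python3 - <<'E'
from h import *
o=robot.get_obs(); print(o['time'],o['position'],o['contact_force'])
for n in('top','side'):
    b=robot.read_camera(n)[:,:,::-1].copy(); cv2.imwrite(f'pics/{n}F.png',b); hs=cv2.cvtColor(b,cv2.COLOR_BGR2HSV)
    p=proj(n,[[.562,.21,.012]])[0].astype(int); k=np.zeros(b.shape[:2],bool);k[p[1]-45:p[1]+45,p[0]-45:p[0]+45]=1
    d=cv2.morphologyEx(((b.max(2)<100)&k).astype(np.uint8),cv2.MORPH_CLOSE,np.ones((7,7)))
    for c in blobs(d,300): print(n,'remote',cv2.contourArea(c),rect(n,c,.025))
    m=((hs[...,2]>150)&(hs[...,1]>40)&(hs[...,1]<170)&(hs[...,0]<35)&k).astype(np.uint8)|d
    for c in blobs(cv2.morphologyEx(m,cv2.MORPH_CLOSE,np.ones((5,5))),300): print(n,'tray+remote',rect(n,c,.007))
E
```

```text
29.35 [ 0.56179152 -0.01723114  0.18575129] [0.73208918 0.65754039 0.58594564]
top remote 1099.0 (array([0.56049829, 0.20696738]), [54.196998596191406, 155.44349670410156], np.float32(174.07558))
top tray+remote (array([0.5654895 , 0.21620181]), [235.35833740234375, 236.60179138183594], np.float32(1.5150577))
side remote 851.0 (array([0.5584585 , 0.21660901]), [63.2551383972168, 169.2866668701172], np.float32(173.99971))
side tray+remote (array([0.59108942, 0.19995341]), [294.8632507324219, 365.3771667480469], np.float32(122.58711))
```

```bash
python3 -c "
from cell import robot
print(robot.job_done())"
```

```text
the job is handed in; nothing more can be done
None
```

All four gadgets were unstacked in the order asked and set in their matching trays, the eraser and USB stick were never touched, and the job was handed in at about 29.5 s; the remote's final position was checked by camera measurement only, as the picture allowance was used up.

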